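# Load the flask press and bring its plunger down on the pile

### The job

Load the flask press with the flasks that wait straight in front of its mouth (one flask or a pile of two): lay the steel pressure plate gently on top of them, boss up, square and central, then slide the whole pile along the bench between the rails until it is fully home against the rear stop. Then push the plunger down by its knob until it bears on the plate's boss, and leave it there; leave the other flasks and everything else on the bench alone, and do not drop the plate or force the plunger.

Things in the scene. Friction and masses are not known exactly. Their poses are not given: they have to be found in the camera images.
- press: flask press, a grey portal frame fixed to the bench. Origin: on the bench, where the centre of a fully home pile stands, straight below the plunger; x points to the back, away from the mouth, z up; turned up to 0.12 rad. Two rails, 14 mm high, leave a channel 92 mm wide from x = -63 mm to the rear stop; before that they flare out to 107 mm at x = -102 mm.
- press_stop (a point): middle of the front face of the rear stop, at bench level, 55 mm behind the press's origin (its x = +55 mm). The stop is a bar 30 mm high and 120 mm wide; a 110 mm long flask against it has its centre at the press's origin.
- press_loading (a point): centre of the loading place, on the bench, 165 mm straight in front of the press's origin (its x = -165 mm); the pile to be pressed waits within some 15 mm of it, turned up to 0.16 rad, on a paper-thin steel sheet that marks the lane.
- press_crosshead (a point): centre of the top of the crosshead's collar, 168 mm above the bench, over the press's origin. The crosshead is a beam 34 mm deep in x, 206 mm wide, 125 to 158 mm above the bench, on 20 mm round columns at the press's y = +-80 mm, whose feet reach to y = +-100 mm. The collar is 38 mm across.
- plunger: steel plunger that slides straight up and down in the crosshead. Origin: centre of the flat underside of its 34 mm foot, unloaded. It starts 85 to 105 mm above the bench and can go down to 40 mm. A friction collar holds it where it is left; 2 to 4 N pushes it down. The foot is sprung: it gives 8 mm under load, from 2 N at once to 18 N at the end, and so goes on pressing when the knob is let go.
- plunger_knob (a point): top of the plunger's black palm knob (43 mm across), 158 mm above the unloaded foot's underside; it moves with the plunger and starts 243 to 263 mm above the bench.
- pressure_plate: loose steel pressure plate, a slab 96 mm long (its x), 60 mm wide (its y) and 20 mm thick, 0.3 kg, with a round boss 32 mm across and 4 mm high in the middle of its top. Origin: centre of its underside, z up (boss up). Lies flat on the bench left or right of the press's front, turned anyhow; it is to be gripped across its 60 mm width.
- flask_low: closed denture flask of plain aluminium: a flat block with rounded edges, 110 mm long (its x), 80 mm wide (its y), 24 mm high, 0.24 kg, a dark parting line round its middle and four bolt heads flush in its flat top. Origin: centre of its underside, z up. Stands alone: before the press's mouth, or left or right of the press.
- flask_deep: closed denture flask of plain aluminium: a flat block with rounded edges, 110 mm long (its x), 80 mm wide (its y), 36 mm high, 0.32 kg, a dark parting line round its middle and four bolt heads flush in its flat top. Origin: centre of its underside, z up. Stands alone: before the press's mouth, or left or right of the press.
- flask_lower: closed denture flask of plain aluminium: a flat block with rounded edges, 110 mm long (its x), 80 mm wide (its y), 24 mm high, 0.24 kg, a dark parting line round its middle and four bolt heads flush in its flat top. Origin: centre of its underside, z up. Carries flask_upper: this pile of two stands before the press's mouth, or left or right of the press.
- flask_upper: closed denture flask of plain aluminium: a flat block with rounded edges, 110 mm long (its x), 80 mm wide (its y), 24 mm high, 0.24 kg, a dark parting line round its middle and four bolt heads flush in its flat top. Origin: centre of its underside, z up. Lies loose on top of flask_lower.
- mixing_bowl: green rubber mixing bowl, 105 mm across, 62 mm high, a bystander. Origin: centre of its underside.
- stone_cast: yellow stone cast of a jaw, 63 x 70 x 28 mm, a bystander. Origin: centre of its underside.
- tape_roll: roll of tape lying flat, 100 mm across, 25 mm high, a bystander. Origin: centre of its underside.
- tissues: tissue box, 100 x 100 mm, 78 mm high (tissue up to 188 mm), a bystander. Origin: centre of its underside.
- brush_cup: clear cup of brushes, about 68 mm across and 98 mm high, brushes up to 201 mm, a bystander. Origin: centre of its underside.
- fluid_bottle: small white dropper bottle, 42 mm across, 100 mm high, that stands close to one end of the pressure plate, a bystander. Origin: centre of its underside.

How it is judged:
On the way, in this order (a step that is already met when the one before it is completed fails the run):
1. the pressure plate lies on top of the waiting pile, square and central, let go, while the pile still stands in front of the mouth (((x of flask_low in the frame of press below -0.1 m and y of flask_low in the frame of press between -0.06 and 0.06 m and contact force between pressure_plate and flask_low above 0.5 N and angle between the x axis of pressure_plate and the x axis of flask_low, either way round below 0.14 rad and angle between pressure_plate's own z axis and vertical below 0.06 rad and x of pressure_plate in the frame of flask_low between -0.014 and 0.014 m and y of pressure_plate in the frame of flask_low between -0.014 and 0.014 m) or (x of flask_deep in the frame of press below -0.1 m and y of flask_deep in the frame of press between -0.06 and 0.06 m and contact force between pressure_plate and flask_deep above 0.5 N and angle between the x axis of pressure_plate and the x axis of flask_deep, either way round below 0.14 rad and angle between pressure_plate's own z axis and vertical below 0.06 rad and x of pressure_plate in the frame of flask_deep between -0.014 and 0.014 m and y of pressure_plate in the frame of flask_deep between -0.014 and 0.014 m) or (x of flask_lower in the frame of press below -0.1 m and y of flask_lower in the frame of press between -0.06 and 0.06 m and contact force between pressure_plate and flask_upper above 0.5 N and angle between the x axis of pressure_plate and the x axis of flask_upper, either way round below 0.14 rad and angle between pressure_plate's own z axis and vertical below 0.06 rad and x of pressure_plate in the frame of flask_upper between -0.014 and 0.014 m and y of pressure_plate in the frame of flask_upper between -0.014 and 0.014 m and x of flask_upper in the frame of flask_lower between -0.015 and 0.015 m and y of flask_upper in the frame of flask_lower between -0.015 and 0.015 m and z of flask_upper in the frame of flask_lower above 0.021 m)) and contact force between the fingers and pressure_plate below 0.1 N), for 0.2 s.
2. the pile is fully home against the rear stop, the plate still on it (((x of flask_low in the frame of press between -0.005 and 0.005 m and y of flask_low in the frame of press between -0.01 and 0.01 m and angle between the x axis of flask_low and the x axis of press, either way round below 0.1 rad and contact force between pressure_plate and flask_low above 0.5 N and angle between the x axis of pressure_plate and the x axis of flask_low, either way round below 0.14 rad and angle between pressure_plate's own z axis and vertical below 0.06 rad and x of pressure_plate in the frame of flask_low between -0.014 and 0.014 m and y of pressure_plate in the frame of flask_low between -0.014 and 0.014 m) or (x of flask_deep in the frame of press between -0.005 and 0.005 m and y of flask_deep in the frame of press between -0.01 and 0.01 m and angle between the x axis of flask_deep and the x axis of press, either way round below 0.1 rad and contact force between pressure_plate and flask_deep above 0.5 N and angle between the x axis of pressure_plate and the x axis of flask_deep, either way round below 0.14 rad and angle between pressure_plate's own z axis and vertical below 0.06 rad and x of pressure_plate in the frame of flask_deep between -0.014 and 0.014 m and y of pressure_plate in the frame of flask_deep between -0.014 and 0.014 m) or (x of flask_lower in the frame of press between -0.005 and 0.005 m and y of flask_lower in the frame of press between -0.01 and 0.01 m and angle between the x axis of flask_lower and the x axis of press, either way round below 0.1 rad and contact force between pressure_plate and flask_upper above 0.5 N and angle between the x axis of pressure_plate and the x axis of flask_upper, either way round below 0.14 rad and angle between pressure_plate's own z axis and vertical below 0.06 rad and x of pressure_plate in the frame of flask_upper between -0.014 and 0.014 m and y of pressure_plate in the frame of flask_upper between -0.014 and 0.014 m and x of flask_upper in the frame of flask_lower between -0.015 and 0.015 m and y of flask_upper in the frame of flask_lower between -0.015 and 0.015 m and z of flask_upper in the frame of flask_lower above 0.021 m))), for 0.2 s.
3. the plunger bears on the plate with more than 1.5 N (((x of flask_low in the frame of press between -0.005 and 0.005 m and y of flask_low in the frame of press between -0.01 and 0.01 m and angle between the x axis of flask_low and the x axis of press, either way round below 0.1 rad and contact force between pressure_plate and flask_low above 0.5 N and angle between the x axis of pressure_plate and the x axis of flask_low, either way round below 0.14 rad and angle between pressure_plate's own z axis and vertical below 0.06 rad and x of pressure_plate in the frame of flask_low between -0.014 and 0.014 m and y of pressure_plate in the frame of flask_low between -0.014 and 0.014 m) or (x of flask_deep in the frame of press between -0.005 and 0.005 m and y of flask_deep in the frame of press between -0.01 and 0.01 m and angle between the x axis of flask_deep and the x axis of press, either way round below 0.1 rad and contact force between pressure_plate and flask_deep above 0.5 N and angle between the x axis of pressure_plate and the x axis of flask_deep, either way round below 0.14 rad and angle between pressure_plate's own z axis and vertical below 0.06 rad and x of pressure_plate in the frame of flask_deep between -0.014 and 0.014 m and y of pressure_plate in the frame of flask_deep between -0.014 and 0.014 m) or (x of flask_lower in the frame of press between -0.005 and 0.005 m and y of flask_lower in the frame of press between -0.01 and 0.01 m and angle between the x axis of flask_lower and the x axis of press, either way round below 0.1 rad and contact force between pressure_plate and flask_upper above 0.5 N and angle between the x axis of pressure_plate and the x axis of flask_upper, either way round below 0.14 rad and angle between pressure_plate's own z axis and vertical below 0.06 rad and x of pressure_plate in the frame of flask_upper between -0.014 and 0.014 m and y of pressure_plate in the frame of flask_upper between -0.014 and 0.014 m and x of flask_upper in the frame of flask_lower between -0.015 and 0.015 m and y of flask_upper in the frame of flask_lower between -0.015 and 0.015 m and z of flask_upper in the frame of flask_lower above 0.021 m)) and contact force between plunger and pressure_plate above 1.5 N), for 0.2 s.
At the end, for the whole second after the job is handed in: The waiting pile stands against the rear stop (within 5 mm in depth, 10 mm sideways, 0.10 rad), the plate flat on top of it (within 14 mm each way and 0.14 rad, and 16 mm of the plunger's axis), the plunger resting on the plate; all let go and at rest, the rest where it was (((x of flask_low in the frame of press between -0.005 and 0.005 m and y of flask_low in the frame of press between -0.01 and 0.01 m and angle between the x axis of flask_low and the x axis of press, either way round below 0.1 rad and contact force between pressure_plate and flask_low above 0.5 N and angle between the x axis of pressure_plate and the x axis of flask_low, either way round below 0.14 rad and angle between pressure_plate's own z axis and vertical below 0.06 rad and x of pressure_plate in the frame of flask_low between -0.014 and 0.014 m and y of pressure_plate in the frame of flask_low between -0.014 and 0.014 m) or (x of flask_deep in the frame of press between -0.005 and 0.005 m and y of flask_deep in the frame of press between -0.01 and 0.01 m and angle between the x axis of flask_deep and the x axis of press, either way round below 0.1 rad and contact force between pressure_plate and flask_deep above 0.5 N and angle between the x axis of pressure_plate and the x axis of flask_deep, either way round below 0.14 rad and angle between pressure_plate's own z axis and vertical below 0.06 rad and x of pressure_plate in the frame of flask_deep between -0.014 and 0.014 m and y of pressure_plate in the frame of flask_deep between -0.014 and 0.014 m) or (x of flask_lower in the frame of press between -0.005 and 0.005 m and y of flask_lower in the frame of press between -0.01 and 0.01 m and angle between the x axis of flask_lower and the x axis of press, either way round below 0.1 rad and contact force between pressure_plate and flask_upper above 0.5 N and angle between the x axis of pressure_plate and the x axis of flask_upper, either way round below 0.14 rad and angle between pressure_plate's own z axis and vertical below 0.06 rad and x of pressure_plate in the frame of flask_upper between -0.014 and 0.014 m and y of pressure_plate in the frame of flask_upper between -0.014 and 0.014 m and x of flask_upper in the frame of flask_lower between -0.015 and 0.015 m and y of flask_upper in the frame of flask_lower between -0.015 and 0.015 m and z of flask_upper in the frame of flask_lower above 0.021 m)) and contact force between the fingers and pressure_plate below 0.1 N and contact force between plunger and pressure_plate above 0.8 N and linear speed of pressure_plate below 0.01 m/s and x of pressure_plate in the frame of press between -0.016 and 0.016 m and y of pressure_plate in the frame of press between -0.016 and 0.016 m); the robot touches nothing.
It fails at once if the plunger presses on the plate with more than 45 N (contact force between plunger and pressure_plate above 45 N).
It fails at once if the plate is brought down on the flasks with more than 45 N (contact force between pressure_plate and flask_low above 45 N or contact force between pressure_plate and flask_deep above 45 N or contact force between pressure_plate and flask_upper above 45 N).
It fails at once if the plate is dropped (falls free faster than 0.35 m/s) (contact force between the fingers and pressure_plate below 0.1 N and linear speed of pressure_plate above 0.35 m/s).
It fails at once if a flask that stands beside the press is moved more than 15 mm ((distance of flask_low from where it was at the start of the episode above 0.015 m and (y of flask_low in the frame of press above 0.1 m or y of flask_low in the frame of press below -0.1 m)) or (distance of flask_deep from where it was at the start of the episode above 0.015 m and (y of flask_deep in the frame of press above 0.1 m or y of flask_deep in the frame of press below -0.1 m)) or (distance of flask_lower from where it was at the start of the episode above 0.015 m and (y of flask_lower in the frame of press above 0.1 m or y of flask_lower in the frame of press below -0.1 m)) or (distance of flask_upper from where it was at the start of the episode above 0.015 m and (y of flask_upper in the frame of press above 0.1 m or y of flask_upper in the frame of press below -0.1 m))).
It fails at once if a bystander is moved more than 25 mm (distance of any of mixing_bowl, stone_cast, tape_roll, tissues, brush_cup, fluid_bottle from where it was at the start of the episode above 0.025 m).
It also fails if it takes over 59 s, if anything falls off the work surface, if the arm or the gripper's body presses on something with over 40 N, if the wrist force passes 120 N, or if a joint passes its speed limit or range.

### The arm

A 6-joint arm with a two-finger parallel gripper is mounted at the origin on a cart in front of the work surface, level with it; the furniture and walls round the work are solid. World frame = base frame: x ahead of the robot, y to its left, z up, the work surface at z = 0. Lengths are in m, angles in rad, forces in N, time in s.
With the tool pointing down it reaches from about 0.375 to 0.9 m from the base axis. Payload 3.1 kg.
Tool frame: the origin (TCP) lies on the centre line of the jaws, within the pads' length; the fingertips stand 22 mm ahead of it and the grasp point (between the pads) lies 3 mm ahead of it; z points along the fingers, y is the line along which they close (so a half turn about z gives the same grasp; the last joint's range is limited). The gripper opens to 85 mm and grips with 20 to 120 N. Pads are 22 mm wide; open, the fingers measure 114 mm over their backs; the gripper's body (76 mm by 85 mm) begins 54 mm behind the grasp point. The pads swing forward as they close: fully open they stand 13 mm farther back than shut.
Start: joints at [-0.178, 0.527, 1.433, -0, 1.181, -0.178], TCP at [0.625, 0, 0.23] pointing down, gripper open.
Joint ranges: [-3.08, 3.08], [-0.75, 2.2], [0.22, 2.44], [-1.43, 4.57], [0, 2.65], [-2.85, 2.85]. Speed limits (rad/s): [2.79, 2.79, 3.14, 3.14, 3.14, 3.14].

### API

Orientations are given as a unit quaternion [x, y, z, w].
In Python, from station import manip gives the robot as it stands.
- The arm moves only by the shell command python3 drive.py [FORCE], which reads ROWS from standard input. ROWS is a JSON object whose key "rows" holds a list of rows, 1 to 20 of them, each of 5 numbers: dx, dy, dz in fractions of the full range, 1 being 0.75 m, then a turn about the tool's z in fractions of the full range, 1 being pi/2 rad, then the opening from 0.0 (shut) to 1.0 (fully open); each row is the pose to reach, as a shift and turn from the pose commanded when the command began, along the tool's axes at that moment; what a row does not reach only later rows make up. A row lasts 1/10 s, in which the tool goes at most 0.05 m and 0.15 rad, less where a joint would pass 70% of its speed; a pose out of reach is approached as far as the arm can. The fingers move at their own pace and stop on an object; FORCE is the grip in N (left out, the last holds). Time passes only in rows, so rows that do not move let the fingers close. It prints the time, the measured TCP pose, the force, the opening and the grip force at its end. Input that does not fit is refused with a message, and nothing moves.
- manip.sense(): the state, without advancing time (a new reading comes with each control period).
- manip.snapshot(name): name is "scene" or "side" or "wrist"; returns a dict with "pixels" (420x560x3 uint8, red, green, blue), "range_z" (420x560 float32, m along the optical axis (not along the pixel's ray), 0 where there is no reading), "fov_y" (degrees; the focal length in pixels is half the picture's height over the tangent of half this angle, whatever the lens; pixels are square), "cx", "cy" (the principal point, pixels), "R" (3x3) and "t" (3): a world point X has camera coordinates R X + t; the wrist camera has in their place "hand_eye" (4x4, takes a point from camera to tool coordinates, whose origin is the TCP and whose axes are the flange's). Camera axes: x right, y down, z forward; pixel columns grow to the right and rows downward; lengths in m; the calibration is good to about 2 mm. A picture is of the moment at which its call begins: read the wrist's pose just before it.
- manip.sign_off(): hands the job in; it is judged then, once.
The state is a dict: "t": time; "q": joint angles; "qd": joint speeds; "tau": joint torques, N m; "tcp_pos": TCP position; "tool_rot": TCP orientation; "force": force on the tool from outside, world axes, zero at the start; "ft_torque": the same for the moment, N m; "finger_gap": opening from 0.0 (shut) to 1.0 (fully open); "gripper_force": force on a finger pad.
Only numpy, scipy, OpenCV 4.12 (cv2) and the standard library are available. Lean on these libraries where they do the work, as an engineer would, in place of code of your own. Each camera call takes 0.05 s, during which the arm holds its last target. There are 200 camera calls.

## Working session

There is one attempt and no reset: what is moved stays moved. The work goes in short steps, Python scripts to look and compute and a shell command to move; the robot and the scene stay as the last step left them, time stands still between calls to the robot, and variables do not carry over. Pictures are saved under pics/ and viewed, at most 10 in all, crops included, and the job is handed in when it is done.

```bash
ls; mkdir -p pics
cat > h.py <<'E'
import numpy as np, cv2
from scipy.spatial.transform import Rotation as Ro
from station import manip
def snap(name):
    s=manip.sense(); d=manip.snapshot(name)
    d['f']=d['pixels'].shape[0]/2/np.tan(np.radians(d['fov_y'])/2)
    if 'R' in d: R=np.array(d['R']).T; d['Rw']=R; d['o']=-R@np.array(d['t'])
    else:
        H=np.array(d['hand_eye']); T=Ro.from_quat(s['tool_rot']).as_matrix()
        d['Rw']=T@H[:3,:3]; d['o']=T@H[:3,3]+s['tcp_pos']
    return d
def cloud(d):
    z=d['range_z']; v,u=np.indices(z.shape)
    c=np.stack([(u-d['cx'])/d['f']*z,(v-d['cy'])/d['f']*z,z],-1)
    P=c@d['Rw'].T+d['o']; P[z==0]=np.nan; return P
def ray(d,u,v,h):
    r=d['Rw']@np.array([(u-d['cx'])/d['f'],(v-d['cy'])/d['f'],1]); return d['o']+r*(h-d['o'][2])/r[2]
def proj(d,X):
    c=d['Rw'].T@(np.array(X)-d['o']); return d['f']*c[:2]/c[2]+[d['cx'],d['cy']]
def save(d,n): cv2.imwrite('pics/'+n+'.png',cv2.cvtColor(d['pixels'],cv2.COLOR_RGB2BGR))
E
python3 - <<'E'
from h import *
import pickle
for n in ['scene','side','wrist']:
    d=snap(n); save(d,n+'0'); pickle.dump(d,open(n+'0.pkl','wb')); print(n,d['o'].round(3),d['Rw'][:,2].round(2),d['f'])
print(manip.sense())
E
```

```text
drive.py
pics
station.py
scene [-0.052 -1.232  0.918] [ 0.39  0.79 -0.47] 514.9068912024846
side [0.434 1.218 0.647] [ 0.1  -0.93 -0.36] 484.35993309288835
wrist [0.624 0.083 0.372] [-0.   -0.32 -0.95] 365.0101218943896
{'t': 0.15, 'q': array([-1.78473356e-01,  5.28281507e-01,  1.43362870e+00,  2.48272854e-05,
        1.18141318e+00, -1.78504101e-01]), 'qd': array([ 0.00136869, -0.00281041, -0.00255342,  0.00048929, -0.00023576,
        0.00034776]), 'tau': array([ 1.17890530e-03, -4.42742836e+01, -1.78276026e+01, -2.15643640e-04,
        5.61750654e-03, -9.84718270e-06]), 'tcp_pos': array([6.24434588e-01, 1.55078999e-04, 2.28734091e-01]), 'tool_rot': array([ 7.07098986e-01,  7.07114047e-01, -4.84116576e-04, -7.17373485e-04]), 'force': array([-1.13191856,  0.38232695, -0.80195164]), 'ft_torque': array([ 0.00180122,  0.06908218, -0.06614504]), 'gripper_force': 0.0, 'finger_gap': 1.0022014136280148}
```

View pics/scene0.png

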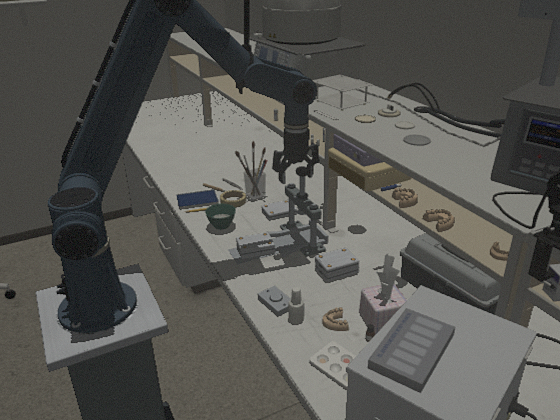

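View pics/side0.png

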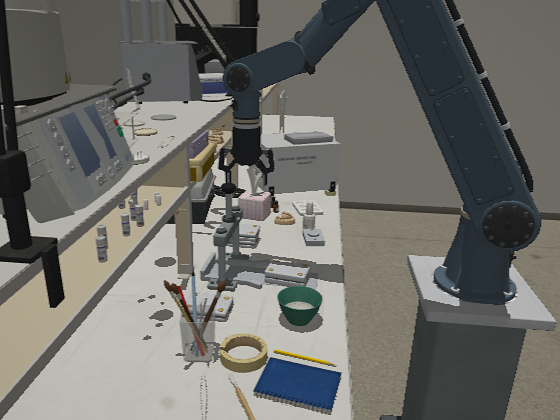

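View pics/wrist0.png

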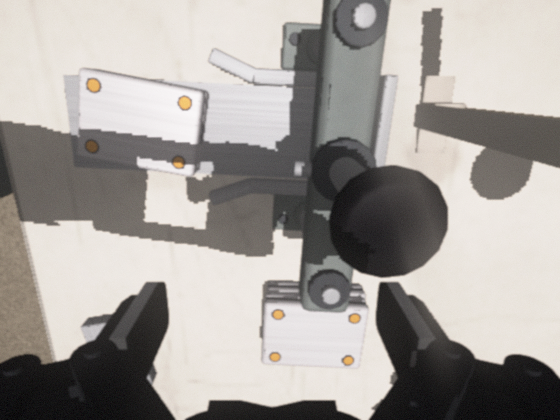

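The wrist view shows the waiting flask at about (140,120) with orange bolts, the crosshead and knob at (345,170)/(390,220), and a side pile at (315,325). The plate is at (272,298) in the scene view, the bottle at (296,305), and the waiting flask at (258,243).

Run:
```python
from h import *
import pickle
w=pickle.load(open('wrist0.pkl','rb')); P=cloud(w)
for n,(u,v) in dict(wait=(140,110),wait2=(120,150),side=(315,335),cross=(350,90),knob=(390,220),collar=(335,165),bench=(250,250),platecorner=(95,330),sheet=(260,110),rail1=(275,75),railR=(385,110)).items(): print(n,P[v-2:v+3,u-2:u+3].reshape(-1,3).mean(0).round(4))
hsv=cv2.cvtColor(w['pixels'],cv2.COLOR_RGB2HSV)
m=cv2.inRange(hsv,(8,130,60),(25,255,255))
n,l,st,c=cv2.connectedComponentsWithStats(m)
for i in range(1,n):
    if st[i,4]>15: print('bolt',c[i].round(1),st[i,4],np.nanmedian(P[l==i],0).round(4))
for nm in ['scene','side']:
    d=pickle.load(open(nm+'0.pkl','rb')); Q=cloud(d)
    for n,(u,v) in (dict(plate=(268,302),boss=(273,297),bottle=(296,292),wait=(255,240)) if nm=='scene' else dict(plate=(312,238),wait=(287,270),knob=(229,188),bottle=(309,205))).items(): print(nm,n,Q[v-1:v+2,u-1:u+2].reshape(-1,3).mean(0).round(4))
d=pickle.load(open('scene0.pkl','rb'));s=pickle.load(open('side0.pkl','rb'))
a=cv2.resize(d['pixels'][220:340,220:370],None,fx=4,fy=4,interpolation=2); cv2.imwrite('pics/c1.png',a[:,:,::-1])
```

```text
wait [0.5059 0.0628 0.0352]
wait2 [nan nan nan]
side [ 0.6694 -0.1675  0.0472]
cross [0.6675 0.0808 0.157 ]
knob [0.6634 0.0406 0.2579]
collar [0.6584 0.042  0.1748]
bench [ 0.599  -0.0908 -0.0007]
platecorner [ 0.4201 -0.1825  0.0194]
sheet [ 6.118e-01  6.070e-02 -1.000e-04]
rail1 [0.6264 0.0927 0.0128]
railR [0.7262 0.0625 0.029 ]
bolt [93.1 84.9] 98 [0.4675 0.0839 0.0357]
bolt [184.4 102.9] 80 [0.546  0.0688 0.0356]
bolt [178.  163.9] 39 [0.536  0.0142 0.0358]
bolt [277.7 314.1] 49 [ 0.6299 -0.1414  0.0477]
bolt [354.1 317.9] 53 [ 0.7093 -0.1457  0.0477]
bolt [274.5 356.5] 44 [ 0.6264 -0.1957  0.0476]
bolt [347.8 359.9] 48 [ 0.7064 -0.1997  0.0478]
scene plate [ 0.4139 -0.2254  0.0193]
scene boss [ 0.4325 -0.219   0.0249]
scene bottle [ 0.4539 -0.3107  0.0971]
scene wait [0.5031 0.0506 0.0379]
side plate [ 0.4426 -0.1872  0.0198]
side wait [0.5026 0.0673 0.0354]
side knob [0.6597 0.0563 0.2536]
side bottle [ 0.4591 -0.2911  0.0919]
```

View pics/c1.png

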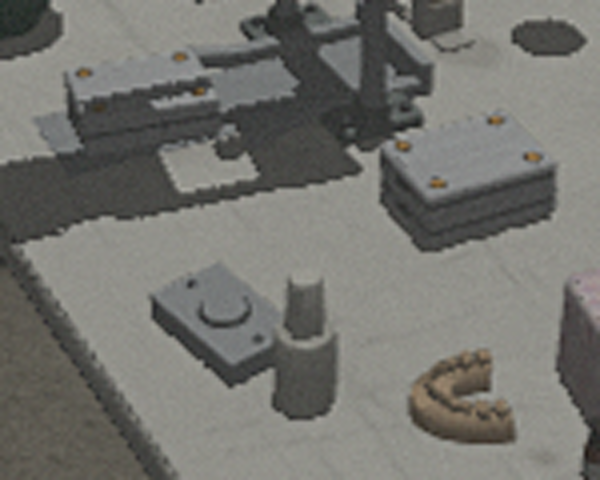

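The flask in front of the mouth is the deep one: its top is at 36 mm, centre about (0.502, 0.049), yaw about -0.19. The plate lies near (0.43, -0.21), with the bottle at one end. Next I look at the plate from above.

The rows are not in the units I measure in: shifts go in shares of 0.75 m and turns go in shares of pi/2 rad. I convert before sending: -0.25 m / 0.75 = -0.3333, -0.04 m / 0.75 = -0.0533.

```bash
echo '{"rows": [[-0.0533,-0.04,0,0,1],[-0.1067,-0.08,-0.0133,0,1],[-0.16,-0.12,-0.0267,0,1],[-0.2133,-0.16,-0.04,0,1],[-0.2667,-0.2067,-0.0533,0,1],[-0.32,-0.26,-0.0667,0,1],[-0.3333,-0.26,-0.0667,0,1],[-0.3333,-0.26,-0.0667,0,1],[-0.3333,-0.26,-0.0667,0,1]]}' | python3 drive.py
python3 - <<'E'
from h import *
import pickle
d=snap('wrist'); save(d,'wrist1'); pickle.dump(d,open('wrist1.pkl','wb'))
P=cloud(d); m=((P[...,2]>.014)&(P[...,2]<.0225)&(abs(P[...,0]-.43)<.09)&(abs(P[...,1]+.21)<.09)).astype(np.uint8)
b=((P[...,2]>.0228)&(P[...,2]<.027)&(abs(P[...,0]-.43)<.08)&(abs(P[...,1]+.21)<.08))
print('boss n',b.sum(),np.median(P[b],0))
m=cv2.morphologyEx(m|b.astype(np.uint8),cv2.MORPH_OPEN,np.ones((5,5)))
n,l,st,c=cv2.connectedComponentsWithStats(m); k=1+st[1:,4].argmax(); print(st[k])
X=(P[l==k][:,:2]*1000).astype(np.float32); r=cv2.minAreaRect(X); print(r, cv2.boxPoints(r))
q=(P[...,2]>.06)&(abs(P[...,0]-.46)<.06)&(abs(P[...,1]+.3)<.06); print('bottle',np.nanmin(P[q],0),np.nanmax(P[q],0))
# press from initial wrist picture
w=pickle.load(open('wrist0.pkl','rb'));W=cloud(w)
m=(abs(W[...,2]-.157)<.004); m[:, 400:]=0; X=W[m]; 
print('crosshead',m.sum(),X.min(0),X.max(0)); Y=X[:,:2]-X[:,:2].mean(0); u,s,vt=np.linalg.svd(Y,full_matrices=False); print(vt[0], X.mean(0), cv2.minAreaRect((X[:,:2]*1000).astype(np.float32)))
E
```

```text
t: 1.05
tcp_pos: [0.4298, -0.25, 0.2793]
tool_rot: [0.708, 0.707, 0.0, -0.0]
force: [0.2, -0.1, -0.3]
finger_gap: 0.996
gripper_force: 0.0
boss n 450 [ 0.44031618 -0.2211755   0.02352938]
[ 247   89   67   94 4281]
((439.5064697265625, -220.29010009765625), (60.09968185424805, 96.02989959716797), 9.888810157775879) [[ 401.65714 -178.14917]
 [ 418.14902 -272.75235]
 [ 477.3558  -262.43103]
 [ 460.86392 -167.82785]]
bottle [ 0.4089296  -0.31361861  0.06002846] [ 0.49793516 -0.24000148  0.35862671]
crosshead 8724 [ 0.6362747  -0.06552643  0.15300024] [0.68584295 0.12606032 0.16098979]
[-0.08641965 -0.99625882] [0.66292838 0.05107587 0.15658115] ((658.5860595703125, 31.002235412597656), (192.2082061767578, 45.241416931152344), 86.97136688232422)
```

View pics/wrist1.png

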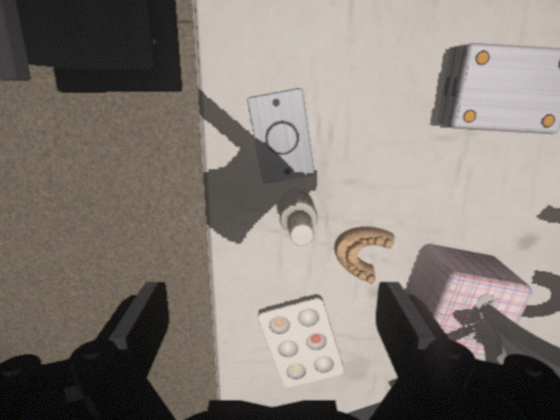

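The plate fits its 60x96 size exactly: centre (0.4395, -0.2203), long axis at 99.9°. The bottle is at about (300,215) px, off its -y end. Now I refine the press, flask and bottle poses from the existing pictures.

Run:
```python
from h import *
import pickle
w=pickle.load(open('wrist0.pkl','rb'));W=cloud(w); v,u=np.indices(W.shape[:2])
d=pickle.load(open('wrist1.pkl','rb'));D=cloud(d); s=pickle.load(open('side0.pkl','rb'));S=cloud(s); c=pickle.load(open('scene0.pkl','rb'));C=cloud(c)
def rect(m,P,name):
    m=cv2.morphologyEx(m.astype(np.uint8),cv2.MORPH_OPEN,np.ones((3,3))); n,l,st,_=cv2.connectedComponentsWithStats(m); k=1+st[1:,4].argmax()
    X=P[l==k]; r=cv2.minAreaRect((X[:,:2]*1000).astype(np.float32)); print(name,len(X),np.round(r[0],1),np.round(r[1],1),round(r[2],2),'z',X[:,2].mean().round(4))
    return X
# crosshead edges: per-y-bin min/max x
m=(abs(W[...,2]-.1575)<.004)&(W[...,0]>.6)&(W[...,0]<.73)
X=W[m]; B=[]
for y in np.arange(-.06,.125,.01):
    q=X[abs(X[:,1]-y)<.003]
    if len(q)>8: B.append((y,q[:,0].min(),q[:,0].max()))
B=np.array(B); B=B[abs(B[:,2]-B[:,1]-.034)<.004]; print(B.round(4)); print('axis x(y)=',np.polyfit(B[:,0],(B[:,1]+B[:,2])/2,1))
for P,nm in ((W,'w'),(S,'s'),(C,'c')):
    m=(P[...,2]>.245)&(P[...,2]<.266)&(abs(P[...,0]-.66)<.05)&(abs(P[...,1]-.04)<.05); X=P[m]; print('knob',nm,m.sum(),X.min(0).round(4),X.max(0).round(4))
m=(W[...,2]>.163)&(W[...,2]<.172)&(u<400); print('collar',m.sum(),W[m].min(0),W[m].max(0))
rect((abs(W[...,2]-.036)<.005)&(u<230),W,'wait flask')
rect((abs(W[...,2]-.048)<.004)&(v>250)&(W[...,1]<-.09),W,'side pile')
m=(W[...,2]>.010)&(W[...,2]<.018)&(W[...,0]>.57)&(W[...,0]<.74)&(W[...,1]<.12)&(W[...,1]>-.06); X=W[m]
for x in np.arange(.58,.73,.01):
    q=X[abs(X[:,0]-x)<.003]; 
    for lo,hi in ((-.06,.03),(.03,.12)):
        p=q[(q[:,1]>lo)&(q[:,1]<hi)]
        if len(p)>4: print('rail',round(x,3),p[:,1].min().round(4),p[:,1].max().round(4))
rect((W[...,2]>.024)&(W[...,2]<.034)&(W[...,0]>.7)&(W[...,0]<.75),W,'stop')
rect((D[...,2]>.09)&(D[...,2]<.105)&(abs(D[...,0]-.46)<.04)&(abs(D[...,1]+.3)<.05),D,'bottle cap')
m=(D[...,2]>.02)&(D[...,2]<.09)&(abs(D[...,0]-.46)<.04)&(D[...,1]<-.272)&(D[...,1]>-.34);print(D[m].min(0),D[m].max(0))
print('fourth bolt',ray(w,92,146.5,.036))
```

```text
[[-0.06    0.6439  0.6758]
 [-0.04    0.6448  0.6773]
 [-0.03    0.6457  0.6771]
 [ 0.05    0.6496  0.682 ]
 [ 0.06    0.6503  0.6822]
 [ 0.07    0.6505  0.683 ]
 [ 0.08    0.6512  0.6835]
 [ 0.09    0.6513  0.6843]
 [ 0.1     0.6524  0.6845]
 [ 0.11    0.6522  0.685 ]
 [ 0.12    0.6531  0.6855]]
axis x(y)= [0.05242969 0.66306343]
knob w 12325 [ 0.6444 -0.01    0.245 ] [0.686  0.0575 0.266 ]
knob s 149 [ 0.6464 -0.0065  0.2455] [0.6862 0.0617 0.266 ]
knob c 120 [ 0.6431 -0.0098  0.2454] [0.6814 0.0529 0.2658]
collar 5236 [ 0.63615075 -0.05730434  0.16300065] [0.68289205 0.12407045 0.17198386]
wait flask 10703 [501.7  49.9] [ 80.  109.7] 79.42 z 0.035
side pile 5974 [ 667.7 -170.5] [ 79.7 109.2] 86.77 z 0.0471
rail 0.58 -0.0284 -0.0124
rail 0.58 0.0962 0.1132
rail 0.59 -0.0251 -0.0093
rail 0.59 0.0918 0.1081
rail 0.6 -0.0207 -0.0071
rail 0.6 0.0866 0.1039
rail 0.61 -0.021 -0.0069
rail 0.61 0.0857 0.0988
rail 0.62 -0.0209 -0.0073
rail 0.62 0.0848 0.0979
rail 0.63 -0.06 -0.0079
rail 0.63 0.084 0.115
rail 0.64 -0.0598 -0.0084
rail 0.64 0.084 0.1198
rail 0.65 -0.0599 -0.0089
rail 0.65 0.0831 0.12
rail 0.66 -0.0273 -0.0096
rail 0.66 0.0831 0.1062
rail 0.72 0.024 0.0297
rail 0.72 0.0307 0.0918
stop 1219 [726.9  51.6] [81.9 12.6] 87.05 z 0.0287
bottle cap 480 [ 457.  -301.9] [23.  22.4] 85.24 z 0.0979
[ 0.43695405 -0.31790637  0.02020843] [ 0.47747195 -0.28108641  0.08997405]
fourth bolt [0.45825284 0.0304325  0.036     ]
```

Poses agree from independent features:
- **Press:** O = (0.665, 0.0363), yaw -0.052, confirmed by crosshead, rails, stop and knob.
- **Flask:** (0.5017, 0.0499), yaw -0.185; the rectangle and the bolts match.

Next, grasp the plate.

To row units: 0.18 m / 0.75 = 0.24, 0.03 m / 0.75 = 0.04, -0.1726 rad / 1.5708 = -0.1099.

```bash
echo '{"rows": [[0.04,0.0127,0.04,-0.0764,0.9],[0.04,0.0127,0.0933,-0.1099,0.9],[0.04,0.0127,0.1467,-0.1099,0.9],[0.04,0.0127,0.2,-0.1099,0.9],[0.04,0.0127,0.24,-0.1099,0.9],[0.04,0.0127,0.24,-0.1099,0.9],[0.04,0.0127,0.24,-0.1099,0.9],[0.04,0.0127,0.24,-0.1099,0.9]]}' | python3 drive.py 30
python3 - <<'E'
from h import *
d=snap('wrist'); save(d,'wrist2'); print(manip.sense()['tool_rot'])
E
```

```text
t: 1.9
tcp_pos: [0.4408, -0.2202, 0.1009]
tool_rot: [0.643, 0.766, 0.0, 0.001]
force: [0.4, 0.6, -0.1]
finger_gap: 0.903
gripper_force: 0.0
[6.43230484e-01 7.65670442e-01 5.41625670e-05 1.82109352e-03]
```

View pics/wrist2.png

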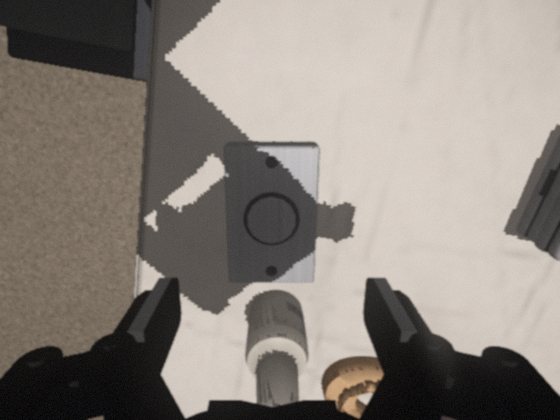

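The plate is square in the view, with its boss at (272,218), midway between the fingers (about 163 and 380). Next: descend and grip.

To row units: 0.07 m / 0.75 = 0.0933, 0.03 m / 0.75 = 0.04.

```bash
echo '{"rows": [[0,0,0.04,0,0.9],[0,0,0.0733,0,0.9],[0,0,0.0907,0,0.9],[0,0,0.0933,0,0.9],[0,0,0.0933,0,0.9],[0,0,0.0933,0,0.9]]}' | python3 drive.py && echo '{"rows": [[0,0,0,0,0.75],[0,0,0,0,0.6],[0,0,0,0,0.6],[0,0,0,0,0.6],[0,0,0,0,0.6]]}' | python3 drive.py 35
```

```text
t: 2.55
tcp_pos: [0.4404, -0.2206, 0.0308]
tool_rot: [0.643, 0.765, 0.0, 0.001]
force: [-0.5, 0.0, 0.1]
finger_gap: 0.898
gripper_force: 0.0
t: 3.05
tcp_pos: [0.4395, -0.22, 0.0296]
tool_rot: [0.644, 0.765, -0.0, 0.0]
force: [0.3, 1.7, 0.1]
finger_gap: 0.597
gripper_force: 0.0
```

```bash
echo '{"rows": [[0,0,0,0,0.5],[0,0,0,0,0.5],[0,0,0,0,0.5]]}' | python3 drive.py 35
python3 - <<'E'
from h import *
d=snap('wrist'); save(d,'wrist3')
P=cloud(d); m=(P[...,2]>.014)&(P[...,2]<.0225)&(abs(P[...,0]-.43)<.09)&(abs(P[...,1]+.21)<.09); print(cv2.minAreaRect((P[m][:,:2]*1000).astype(np.float32)),m.sum())
E
```

```text
t: 3.35
tcp_pos: [0.4395, -0.22, 0.0295]
tool_rot: [0.644, 0.765, -0.0, -0.0]
force: [0.4, -0.5, 0.0]
finger_gap: 0.498
gripper_force: 0.0
((442.6114501953125, -235.343017578125), (60.340370178222656, 127.650146484375), 9.81596565246582) 19665
```

View pics/wrist3.png

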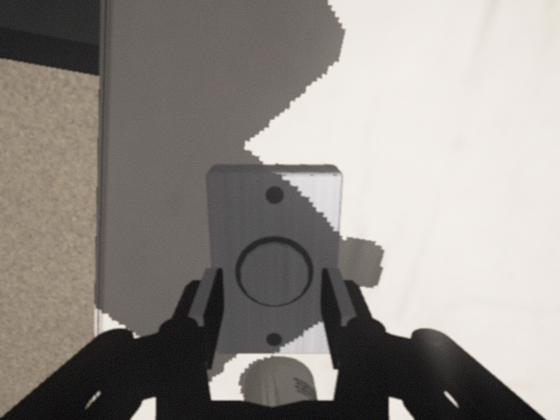

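The fingers closed over the plate's top, because the open pads stand farther back than I allowed. Nothing was touched. Next: open again, go lower, and grip.

To row units: 0.012 m / 0.75 = 0.016, 0.004 m / 0.75 = 0.0053.

```bash
echo '{"rows": [[0,0,-0.004,0,0.7],[0,0,-0.004,0,0.9],[0,0,-0.004,0,0.9],[0,0,-0.004,0,0.9],[0,0,0.0053,0,0.9],[0,0,0.0133,0,0.9],[0,0,0.016,0,0.9],[0,0,0.016,0,0.9]]}' | python3 drive.py && echo '{"rows": [[0,0,0,0,0.75],[0,0,0,0,0.6],[0,0,0,0,0.5],[0,0,0,0,0.5],[0,0,0,0,0.5],[0,0,0,0,0.5]]}' | python3 drive.py 35
```

```text
t: 4.2
tcp_pos: [0.4391, -0.2197, 0.0168]
tool_rot: [0.644, 0.765, -0.0, -0.001]
force: [-0.8, -0.1, -0.2]
finger_gap: 0.9
gripper_force: 0.0
t: 4.8
tcp_pos: [0.4395, -0.22, 0.0176]
tool_rot: [0.644, 0.765, -0.0, 0.0]
force: [0.5, -0.4, -0.3]
finger_gap: 0.498
gripper_force: 0.0
```

Run:
```python
from h import *
d=snap('wrist'); save(d,'wrist4'); P=cloud(d)
for v in range(230,350,10):
    print(v,[ (u,*(P[v,u]*1000).round(0)) for u in range(180,380,12)])
```

```text
230 [(180, np.float64(393.0), np.float64(-210.0), np.float64(-1.0)), (192, np.float64(399.0), np.float64(-209.0), np.float64(-0.0)), (204, np.float64(407.0), np.float64(-200.0), np.float64(18.0)), (216, np.float64(412.0), np.float64(-199.0), np.float64(19.0)), (228, np.float64(417.0), np.float64(-198.0), np.float64(19.0)), (240, np.float64(422.0), np.float64(-197.0), np.float64(19.0)), (252, np.float64(426.0), np.float64(-196.0), np.float64(20.0)), (264, np.float64(431.0), np.float64(-195.0), np.float64(19.0)), (276, np.float64(436.0), np.float64(-194.0), np.float64(19.0)), (288, np.float64(441.0), np.float64(-194.0), np.float64(19.0)), (300, np.float64(446.0), np.float64(-193.0), np.float64(19.0)), (312, np.float64(451.0), np.float64(-192.0), np.float64(20.0)), (324, np.float64(456.0), np.float64(-191.0), np.float64(19.0)), (336, np.float64(461.0), np.float64(-190.0), np.float64(20.0)), (348, np.float64(472.0), np.float64(-196.0), np.float64(-1.0)), (360, np.float64(478.0), np.float64(-196.0), np.float64(-2.0)), (372, np.float64(483.0), np.float64(-194.0), np.float64(-0.0))]
240 [(1
[... 11309 characters left out ...]
2, np.float64(435.0), np.float64(-250.0), np.float64(19.0)), (264, np.float64(441.0), np.float64(-250.0), np.float64(19.0)), (276, np.float64(446.0), np.float64(-249.0), np.float64(19.0)), (288, np.float64(452.0), np.float64(-248.0), np.float64(19.0)), (300, np.float64(457.0), np.float64(-248.0), np.float64(18.0)), (312, np.float64(463.0), np.float64(-246.0), np.float64(19.0)), (324, np.float64(468.0), np.float64(-245.0), np.float64(19.0)), (336, np.float64(461.0), np.float64(-216.0), np.float64(57.0)), (348, np.float64(459.0), np.float64(-204.0), np.float64(72.0)), (360, np.float64(463.0), np.float64(-204.0), np.float64(72.0)), (372, np.float64(467.0), np.float64(-204.0), np.float64(71.0))]
```

View pics/wrist4.png

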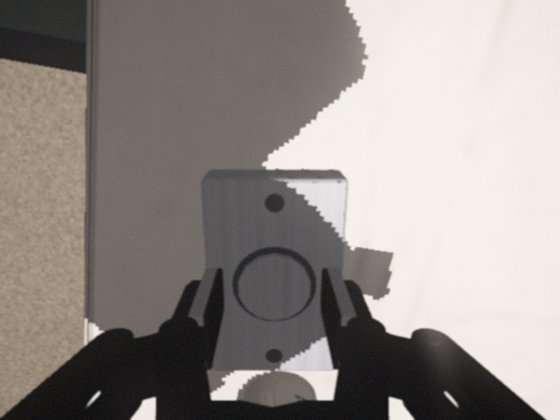

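Even at TCP z 0.0176 the tips show at z of about 0.024, above the plate, so they sit farther back than expected. I'll measure the tip offset from the pictures with the gripper open.

Run:
```python
from h import *
import pickle
w=pickle.load(open('wrist1.pkl','rb')); n=snap('wrist')
for d,t in ((w,.2793),(n,.0176)):
    P=cloud(d); Z=P[...,2]-t
    r=d['range_z']; m=(r>0)&(r<.2); m[:, :60]=0; m[:,500:]=0
    q=P[m]; i=np.argsort(q[:,2])[:200]; print('lowest fingers rel TCP', Z[m].min(), np.percentile(Z[m],[.5,2]), len(q))
    for rg in (.12,.13,.14,.15): print(rg,((r>0)&(r<rg)).sum(), Z[(r>0)&(r<rg)].min() if ((r>0)&(r<rg)).any() else None)
print(n['hand_eye'])
```

```text
lowest fingers rel TCP 0.012733303735119161 [0.01605753 0.01970422] 24305
0.12 26290 0.041079236422431886
0.13 28705 0.030605106600550824
0.14 30666 0.019923331596237825
0.15 31499 0.013226877091756128
lowest fingers rel TCP -0.02181629398746254 [-0.02015589 -0.01975895] 172232
0.12 30098 0.04103549439192018
0.13 32058 0.030448059045639134
0.14 33602 0.01997994928225282
0.15 68219 -0.02181629398746254
[[ 5.58199495e-05 -9.46773832e-01 -3.21899531e-01  8.26893201e-02]
 [ 9.99999861e-01  2.21338905e-04 -4.77596040e-04 -3.33872623e-04]
 [ 5.23424322e-04 -3.21899460e-01  9.46773713e-01 -1.43465295e-01]
 [ 0.00000000e+00  0.00000000e+00  0.00000000e+00  1.00000000e+00]]
```

Confirmed: the tips are about 5 mm behind the TCP at half opening and about 13 mm behind when fully open. For a good grip the TCP must go to z of about -0.002.

To row units: 0.0195 m / 0.75 = 0.026, 0.006 m / 0.75 = 0.008.

```bash
echo '{"rows": [[0,0,-0.004,0,0.7],[0,0,-0.004,0,0.9],[0,0,-0.004,0,0.9],[0,0,-0.004,0,0.9],[0,0,0.008,0,0.9],[0,0,0.0173,0,0.9],[0,0,0.026,0,0.9],[0,0,0.026,0,0.9]]}' | python3 drive.py && echo '{"rows": [[0,0,0,0,0.75],[0,0,0,0,0.6],[0,0,0,0,0.5],[0,0,0,0,0.5],[0,0,0,0,0.5],[0,0,0,0,0.5]]}' | python3 drive.py 35
```

```text
t: 5.7
tcp_pos: [0.4388, -0.2195, -0.0033]
tool_rot: [0.644, 0.765, -0.0, -0.001]
force: [-0.1, 0.1, -0.4]
finger_gap: 0.901
gripper_force: 0.0
t: 6.3
tcp_pos: [0.4395, -0.2199, -0.002]
tool_rot: [0.644, 0.765, 0.0, -0.0]
force: [0.4, -0.2, -1.5]
finger_gap: 0.69
gripper_force: 39.0
```

The plate is gripped at 0.69 (59 mm). Next: lift it, then carry and turn it over the flask.

To row units: -0.11 m / 0.75 = -0.1467, -0.09 m / 0.75 = -0.12.

```bash
echo '{"rows": [[0,0,-0.0133,0,0.5],[0,0,-0.04,0,0.5],[0,0,-0.08,0,0.5],[0,0,-0.12,0,0.5],[0,0,-0.1467,0,0.5],[0,0,-0.1467,0,0.5]]}' | python3 drive.py 40 && echo '{"rows": [[0.0267,0.0133,0,-0.0573,0.5],[0.06,0.0267,0,-0.1146,0.5],[0.0933,0.04,0,-0.1719,0.5],[0.1267,0.0533,0,-0.2292,0.5],[0.16,0.0667,0,-0.2865,0.5],[0.1933,0.08,0,-0.3438,0.5],[0.2267,0.0933,0,-0.4011,0.5],[0.26,0.1067,0,-0.4584,0.5],[0.2933,0.12,0,-0.5157,0.5],[0.32,0.1333,0,-0.573,0.5],[0.3333,0.14,0,-0.6366,0.5],[0.3407,0.1436,0,-0.7003,0.5],[0.3407,0.1436,0,-0.7448,0.5],[0.3407,0.1436,0.0267,-0.7725,0.5],[0.3407,0.1436,0.04,-0.7725,0.5],[0.3407,0.1436,0.04,-0.7725,0.5],[0.3407,0.1436,0.04,-0.7725,0.5]]}' | python3 drive.py
```

```text
t: 6.9
tcp_pos: [0.4408, -0.221, 0.1109]
tool_rot: [0.643, 0.765, 0.0, 0.003]
force: [0.5, 0.3, -3.0]
finger_gap: 0.688
gripper_force: 45.8
t: 8.6
tcp_pos: [0.5011, 0.0502, 0.0774]
tool_rot: [0.093, 0.996, 0.0, -0.001]
force: [0.2, -0.4, -3.4]
finger_gap: 0.69
gripper_force: 45.7
```

Run:
```python
from h import *
s=manip.sense(); print(s['tcp_pos'],s['tool_rot'],s['gripper_force'])
a=2*np.arctan2(s['tool_rot'][1],s['tool_rot'][0]); print('tool x yaw',np.degrees(a))
d=snap('side'); save(d,'side1'); w=snap('wrist'); save(w,'wrist5'); c=snap('scene')
a=cv2.resize(d['pixels'][200:300,200:340],None,fx=3,fy=3,interpolation=2); b=cv2.resize(w['pixels'],(400,300)); 
cv2.imwrite('pics/c2.png',np.hstack([a[:300,:400],b])[:,:,::-1])
P=cloud(w); m=(abs(P[...,0]-.5)<.09)&(abs(P[...,1]-.05)<.06)
for lo,hi in ((.094-.012,.106),(.104,.112),(.030,.040)):
    q=m&(P[...,2]>lo)&(P[...,2]<hi)
    if q.sum()>20: print(lo,hi,q.sum(),cv2.minAreaRect((P[q][:,:2]*1000).astype(np.float32)))
```

```text
[0.50113588 0.05020457 0.07742191] [ 9.26280554e-02  9.95700377e-01  2.13658067e-05 -8.96027826e-04] 45.67054867744446
tool x yaw 169.3703650260738
0.082 0.106 35396 ((500.961669921875, 49.77532196044922), (86.83075714111328, 96.30587768554688), 79.03787231445312)
0.104 0.112 1434 ((498.68157958984375, 50.081703186035156), (86.76253509521484, 27.62835121154785), 79.36860656738281)
0.03 0.04 5338 ((456.91583251953125, 58.34404754638672), (79.88327026367188, 19.396358489990234), 79.16626739501953)
```

View pics/c2.png

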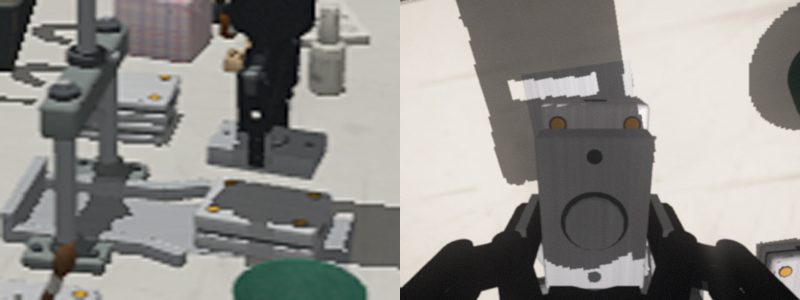

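The plate is level over the flask and aligned with it: 79.0° vs 79.2°, centre (0.501, 0.050) vs (0.5017, 0.0499). Next: lower it gently.

The rows are not in the units I measure in: shifts go in shares of 0.75 m and turns go in shares of pi/2 rad. I convert before sending: 0.041 m / 0.75 = 0.0547, 0.04 m / 0.75 = 0.0533.

```bash
echo '{"rows": [[-0.0007,0,0.02,0,0.5],[-0.0007,0,0.0373,0,0.5],[-0.0007,0,0.048,0,0.5],[-0.0007,0,0.0533,0,0.5],[-0.0007,0,0.0547,0,0.5],[-0.0007,0,0.0547,0,0.5]]}' | python3 drive.py && echo '{"rows": [[0,0,0.0007,0,0.5],[0,0,0.0013,0,0.5],[0,0,0.002,0,0.5],[0,0,0.0027,0,0.5],[0,0,0.0027,0,0.5]]}' | python3 drive.py
```

```text
t: 9.35
tcp_pos: [0.5024, 0.0501, 0.0373]
tool_rot: [0.092, 0.996, -0.0, 0.0]
force: [0.4, -0.2, -3.4]
finger_gap: 0.686
gripper_force: 45.7
t: 9.85
tcp_pos: [0.5022, 0.0502, 0.035]
tool_rot: [0.092, 0.996, 0.0, -0.0]
force: [0.4, -0.0, -3.1]
finger_gap: 0.692
gripper_force: 45.7
```

To row units: 0.0012 m / 0.75 = 0.0016, 0.0009 m / 0.75 = 0.0012.

```bash
echo '{"rows": [[0,0,0.0004,0,0.5],[0,0,0.0008,0,0.5],[0,0,0.0012,0,0.5],[0,0,0.0016,0,0.5],[0,0,0.0016,0,0.5]]}' | python3 drive.py
```

```text
t: 10.35
tcp_pos: [0.5022, 0.0501, 0.0341]
tool_rot: [0.092, 0.996, -0.0, 0.0]
force: [-0.7, 0.1, 0.6]
finger_gap: 0.689
gripper_force: 46.2
```

Contact is made: the force went from -3.1 to +0.6 N. Next: release and rise.

To row units: -0.12 m / 0.75 = -0.16, -0.11 m / 0.75 = -0.1467.

```bash
echo '{"rows": [[0,0,0,0,0.72],[0,0,0,0,0.78],[0,0,0,0,0.85],[0,0,0,0,0.9],[0,0,0,0,0.9],[0,0,0,0,0.9],[0,0,-0.0267,0,0.9],[0,0,-0.0667,0,0.9],[0,0,-0.1067,0,0.9],[0,0,-0.1467,0,0.9],[0,0,-0.16,0,0.9],[0,0,-0.16,0,0.9],[0,0,-0.16,0,0.9]]}' | python3 drive.py
python3 - <<'E'
from h import *
w=snap('wrist'); save(w,'wrist6'); P=cloud(w); s=manip.sense(); print(s['tcp_pos'],s['tool_rot'])
m=(abs(P[...,0]-.5)<.09)&(abs(P[...,1]-.05)<.06)
for lo,hi in ((.05,.062),(.0575,.062),(.031,.039)):
    q=(m&(P[...,2]>lo)&(P[...,2]<hi)).astype(np.uint8); q=cv2.morphologyEx(q,cv2.MORPH_OPEN,np.ones((3,3)))>0
    if q.sum()>20: print(lo,hi,q.sum(),cv2.minAreaRect((P[q][:,:2]*1000).astype(np.float32)),P[q][:,2].mean())
E
```

```text
t: 11.65
tcp_pos: [0.5015, 0.0502, 0.153]
tool_rot: [0.092, 0.996, 0.0, -0.001]
force: [0.0, -0.6, -0.3]
finger_gap: 0.9
gripper_force: 0.0
[0.50112771 0.05023848 0.15252064] [ 9.22443925e-02  9.95735401e-01  4.12517572e-05 -1.40797455e-03]
0.05 0.062 10999 ((501.4458312988281, 49.651031494140625), (60.18693923950195, 95.61026763916016), 79.29451751708984) 0.055555169114929095
0.0575 0.062 1507 ((501.7648010253906, 49.85895919799805), (30.591102600097656, 30.993303298950195), 79.17304992675781) 0.05902297936308547
0.031 0.039 3588 ((501.3459167480469, 49.86919403076172), (79.84233856201172, 108.30828857421875), 79.38219451904297) 0.03456147145771306
```

The plate and flask are concentric within 1 mm. Before pushing, I check the hand's profile towards the press (tool -x side) for clearance under the crosshead and knob.

Run:
```python
from h import *
import pickle
s=manip.sense(); p=s['tcp_pos']; T=Ro.from_quat(s['tool_rot']).as_matrix()
for n in ('side','scene'):
    Q=(cloud(snap(n))-p)@T   # tool coords
    for lo in np.arange(-.33,.03,.02):
        m=(abs(Q[...,0])<.14)&(abs(Q[...,1])<.14)&(Q[...,2]>lo)&(Q[...,2]<lo+.02)
        if m.sum()>8: print(n,round(lo,2),m.sum(),'x',np.percentile(Q[m][:,0],[2,98]).round(3),'y',np.percentile(Q[m][:,1],[2,98]).round(3))
```

```text
side -0.33 470 x [-0.03   0.086] y [0.048 0.064]
side -0.31 381 x [-0.036  0.066] y [0.05  0.065]
side -0.29 277 x [-0.032  0.046] y [0.051 0.065]
side -0.27 181 x [-0.028  0.035] y [-0.003  0.061]
side -0.25 232 x [-0.027  0.032] y [0.005 0.04 ]
side -0.23 222 x [-0.027  0.032] y [0.002 0.038]
side -0.21 226 x [-0.03   0.034] y [0.004 0.038]
side -0.19 235 x [-0.032  0.035] y [-0.005  0.038]
side -0.17 240 x [-0.032  0.036] y [0.    0.041]
side -0.15 225 x [-0.035  0.036] y [0.006 0.041]
side -0.13 142 x [-0.012  0.014] y [-0.006  0.071]
side -0.11 177 x [-0.018  0.018] y [-0.064  0.072]
side -0.09 133 x [-0.011  0.017] y [-0.058  0.073]
side -0.07 112 x [-0.013  0.012] y [-0.059  0.073]
side -0.05 104 x [-0.012  0.01 ] y [-0.04   0.056]
side -0.03 102 x [-0.139  0.01 ] y [-0.042  0.054]
side -0.01 31 x [-0.14  -0.135] y [0.054 0.12 ]
side 0.01 23 x [-0.14  -0.135] y [0.08  0.119]
scene -0.33 320 x [-0.037  0.078] y [-0.065 -0.049]
scene -0.31 247 x [-0.043  0.058] y [-0.066 -0.051]
scene -0.29 164 x [-0.039  0.035] y [-0.065 -0.049]
scene -0.27 99 x [-0.025  0.035] y [-0.061 -0.   ]
scene -0.25 146 x [-0.028  0.033] y [-0.037 -0.005]
scene -0.23 168 x [-0.031  0.033] y [-0.037 -0.   ]
scene -0.21 155 x [-0.03   0.035] y [-0.038 -0.002]
scene -0.19 165 x [-0.033  0.035] y [-0.039  0.004]
scene -0.17 164 x [-0.032  0.037] y [-0.04  -0.003]
scene -0.15 143 x [-0.036  0.036] y [-0.041 -0.004]
scene -0.13 106 x [-0.013  0.018] y [-0.073 -0.003]
scene -0.11 118 x [-0.018  0.019] y [-0.072  0.019]
scene -0.09 80 x [-0.012  0.017] y [-0.073  0.063]
scene -0.07 67 x [-0.011  0.012] y [-0.072  0.058]
scene -0.05 63 x [-0.012  0.011] y [-0.056  0.045]
scene -0.03 56 x [-0.137  0.01 ] y [-0.053  0.045]
scene -0.01 23 x [-0.14  -0.136] y [0.068 0.114]
scene 0.01 12 x [-0.14  -0.135] y [0.073 0.106]
```

The hand is at most ±38 mm deep in tool x, so it clears the knob by more than 6 mm when pushing with the finger sides. Next: go behind the flask with both fingers side by side, square to the press.

To row units: 0.1345 m / 0.75 = 0.1793, -0.0137 m / 0.75 = -0.0183, -0.133 rad / 1.5708 = -0.0847.

```bash
echo '{"rows": [[0.04,-0.0067,0,-0.0318,0.6],[0.08,-0.0133,0,-0.0637,0.3],[0.1133,-0.0183,0,-0.0847,0.3],[0.1133,-0.0183,0.04,-0.0847,0.3],[0.1133,-0.0183,0.0933,-0.0847,0.3],[0.1133,-0.0183,0.1333,-0.0847,0.3],[0.1133,-0.0183,0.1667,-0.0847,0.3],[0.1133,-0.0183,0.1793,-0.0847,0.3],[0.1133,-0.0183,0.1793,-0.0847,0.3],[0.1133,-0.0183,0.1793,-0.0847,0.3]]}' | python3 drive.py
python3 - <<'E'
from h import *
s=manip.sense(); p=s['tcp_pos']-[.665,.0363,0]; c,n=np.cos(.052),np.sin(.052)
print('press',p[0]*c-p[1]*n,p[0]*n+p[1]*c,p[2],'yaw',np.degrees(2*np.arctan2(s['tool_rot'][1],s['tool_rot'][0])))
w=snap('wrist'); r=w['range_z']; P=cloud(w); q=P[(r>0)&(r<.16)&(P[...,2]>.012)]; print('tip z',np.percentile(q[:,2],[0,.5,1]))
E
```

```text
t: 12.8
tcp_pos: [0.4162, 0.0523, 0.0195]
tool_rot: [0.026, 1.0, 0.0, -0.0]
force: [0.6, 0.8, 0.0]
finger_gap: 0.299
gripper_force: 0.0
press -0.24933841839864537 0.0030382271360091303 0.019466235429747947 yaw 177.0416718932117
tip z [0.02070692 0.02661771 0.02907978]
```

To row units: -0.093 m / 0.75 = -0.124, -0.066 m / 0.75 = -0.088.

```bash
echo '{"rows": [[-0.0067,0,0.004,0,0.3],[-0.016,0,0.004,0,0.3],[-0.024,0,0.004,0,0.3],[-0.0307,0,0.004,0,0.3],[-0.0373,0,0.004,0,0.3],[-0.044,0,0.004,0,0.3],[-0.0507,0,0.004,0,0.3],[-0.0573,0,0.004,0,0.3],[-0.064,0,0.004,0,0.3],[-0.072,0,0.004,0,0.3],[-0.08,0,0.004,0,0.3],[-0.088,0,0.004,0,0.3],[-0.096,0,0.004,0,0.3],[-0.104,0,0.004,0,0.3],[-0.112,0,0.004,0,0.3],[-0.1187,0,0.004,0,0.3],[-0.1227,0,0.004,0,0.3],[-0.124,0,0.004,0,0.3],[-0.124,0,0.004,0,0.3]]}' | python3 drive.py
cat > look.py <<'E'
from h import *
import sys
c,n=np.cos(.052),np.sin(.052); R=np.array([[c,-n,0],[n,c,0],[0,0,1]]); O=np.array([.665,.0363,0])
s=manip.sense(); print('tcp press',R@(s['tcp_pos']-O))
for nm in ('side','scene','wrist'):
    d=snap(nm); P=(cloud(d)-O)@R.T
    for lab,lo,hi in (('plate',.050,.0575),('boss',.0578,.0625),('flask',.031,.0395)):
        q=((P[...,2]>lo)&(P[...,2]<hi)&(P[...,0]>-.22)&(P[...,0]<.053)&(abs(P[...,1])<.05)).astype(np.uint8)
        q=cv2.morphologyEx(q,cv2.MORPH_OPEN,np.ones((3,3)))>0
        if q.sum()>30: r=cv2.minAreaRect((P[q][:,:2]*1000).astype(np.float32)); print(nm,lab,q.sum(),np.round(r[0],1),np.round(r[1],1),round(r[2],1),'x',(P[q][:,0].min()*1000).round(1),(P[q][:,0].max()*1000).round(1))
    if len(sys.argv)>1: save(d,nm+sys.argv[1])
E
python3 look.py a
```

```text
t: 14.75
tcp_pos: [0.5099, 0.0474, 0.0163]
tool_rot: [0.026, 1.0, -0.0, 0.001]
force: [-1.8, -1.0, -1.0]
finger_gap: 0.304
gripper_force: 0.9
tcp press [-0.15549884  0.00303305  0.01629519]
side plate 241 [-88.3  10.2] [64.1 94.8] 86.7 x -135.4 -40.3
side boss 39 [-88.7  10.6] [26.5 26. ] 81.4 x -101.8 -74.9
side flask 164 [-93.9  38.1] [107.   40.7] 14.9 x -145.1 -37.4
wrist plate 3673 [-147.    3.] [41.8 39. ] 0.7 x -168.1 -126.1
wrist boss 666 [-159.9    2.8] [20.6 69.7] 0.2 x -170.2 -149.5
wrist flask 2423 [-151.5    2.7] [52.7 32.5] 89.7 x -167.8 -135.3
```

The side view puts the plate at press (-88, about 8) mm with a yaw of -3°, still well placed on the flask. Next I continue the push, easing the rear slightly to -y.

To row units: -0.045 m / 0.75 = -0.06, -0.005 m / 0.75 = -0.0067.

```bash
echo '{"rows": [[-0.0053,0,0,0,0.3],[-0.012,-0.0013,0,0,0.3],[-0.0187,-0.0027,0,0,0.3],[-0.0253,-0.004,0,0,0.3],[-0.032,-0.0053,0,0,0.3],[-0.0387,-0.0067,0,0,0.3],[-0.0453,-0.0067,0,0,0.3],[-0.052,-0.0067,0,0,0.3],[-0.0573,-0.0067,0,0,0.3],[-0.06,-0.0067,0,0,0.3],[-0.06,-0.0067,0,0,0.3]]}' | python3 drive.py && python3 look.py b
```

```text
t: 16.0
tcp_pos: [0.5546, 0.0402, 0.0163]
tool_rot: [0.026, 1.0, -0.0, 0.001]
force: [-1.3, -0.3, -1.0]
finger_gap: 0.303
gripper_force: 0.7
tcp press [-0.11044057 -0.00188276  0.01634081]
side plate 283 [-44.1   8.3] [95.4 65.7] 2.2 x -92.2 3.5
side boss 43 [-44.    4.9] [24.7 29.6] 12.6 x -57.4 -30.8
side flask 166 [-51.1  40.2] [105.4  34.9] 10.4 x -100.8 3.7
wrist plate 3866 [-101.9   -2.3] [42.2 38.9] 0.4 x -123.1 -80.8
wrist boss 634 [-120.1   -2.5] [69.2  9.8] 89.5 x -125.2 -115.2
wrist flask 2579 [-99.3  14.4] [93.3 42.2] 59.7 x -122.8 -57.6
```

To row units: -0.036 m / 0.75 = -0.048, -0.034 m / 0.75 = -0.0453.

```bash
echo '{"rows": [[-0.0053,0,0,0,0.3],[-0.012,0,0,0,0.3],[-0.0187,0,0,0,0.3],[-0.0253,0,0,0,0.3],[-0.032,0,0,0,0.3],[-0.0387,0,0,0,0.3],[-0.0453,0,0,0,0.3],[-0.048,0,0,0,0.3],[-0.048,0,0,0,0.3]]}' | python3 drive.py && echo '{"rows": [[-0.0013,0,0,0,0.3],[-0.0027,0,0,0,0.3],[-0.004,0,0,0,0.3],[-0.0053,0,0,0,0.3],[-0.0067,0,0,0,0.3],[-0.0067,0,0,0,0.3]]}' | python3 drive.py && python3 look.py c
```

```text
t: 17.05
tcp_pos: [0.591, 0.0381, 0.0163]
tool_rot: [0.026, 1.0, -0.0, 0.001]
force: [-1.5, 0.4, -0.4]
finger_gap: 0.301
gripper_force: 0.9
t: 17.65
tcp_pos: [0.594, 0.0381, 0.0163]
tool_rot: [0.026, 1.0, 0.0, -0.001]
force: [-4.6, 1.0, 3.2]
finger_gap: 0.302
gripper_force: 2.4
tcp press [-0.07102466 -0.00185741  0.0163328 ]
side plate 194 [-2.2 15.9] [94.5 62.8] 11.9 x -53.1 42.9
side flask 147 [-14.2  36. ] [127.9  34.5] 7.9 x -77.1 50.2
scene flask 33 [-25.2 -30.5] [12.4 46.5] 85.7 x -48.4 -1.9
wrist plate 3829 [-62.3  -2.3] [38.7 42.6] 89.7 x -83.7 -41.0
wrist boss 708 [-76.7  -2.2] [17.8 69.5] 0.2 x -85.7 -67.9
wrist flask 2599 [-59.1  15. ] [94.9 42.8] 58.8 x -83.2 -16.2
```

To row units: -0.003 m / 0.75 = -0.004, -0.002 m / 0.75 = -0.0027.

```bash
echo '{"rows": [[-0.0013,0,0,0,0.3],[-0.0027,0,0,0,0.3],[-0.004,0,0,0,0.3],[-0.004,0,0,0,0.3],[-0.004,0,0,0,0.3]]}' | python3 drive.py; echo '{"rows": [[-0.0013,0,0,0,0.3],[-0.0027,0,0,0,0.3],[-0.004,0,0,0,0.3],[-0.004,0,0,0,0.3],[-0.004,0,0,0,0.3]]}' | python3 drive.py
python3 - <<'E'
from h import *
s=manip.sense(); print(s['tcp_pos'],s['force'],s['ft_torque'])
d=snap('side'); c=snap('scene')
a=cv2.resize(d['pixels'][180:290,190:300],(500,500),interpolation=2); b=cv2.resize(c['pixels'][170:270,240:340],(300,500)[:1]*2,interpolation=2); b=cv2.copyMakeBorder(b,0,200,0,0,0)
cv2.imwrite('pics/c3.png',np.hstack([a,b])[:,:,::-1])
E
```

```text
t: 18.3
tcp_pos: [0.5979, 0.0379, 0.0163]
tool_rot: [0.026, 1.0, 0.0, 0.0]
force: [-4.0, 1.2, 1.3]
finger_gap: 0.297
gripper_force: 1.9
t: 18.8
tcp_pos: [0.5999, 0.0378, 0.0163]
tool_rot: [0.026, 1.0, 0.0, -0.001]
force: [-6.8, 0.5, 3.7]
finger_gap: 0.299
gripper_force: 2.9
[0.59985902 0.03778817 0.01625933] [-6.75930859  0.54941244  3.73233639] [ 0.08716223  0.85818377 -0.00876484]
```

To row units: -0.002 m / 0.75 = -0.0027, -0.001 m / 0.75 = -0.0013.

```bash
echo '{"rows": [[-0.0013,0,0,0,0.3],[-0.0027,0,0,0,0.3],[-0.0027,0,0,0,0.3],[-0.0027,0,0,0,0.3]]}' | python3 drive.py && python3 look.py d | grep -v wrist
```

```text
t: 19.3
tcp_pos: [0.5998, 0.0378, 0.0161]
tool_rot: [0.026, 1.0, 0.0, -0.003]
force: [-8.8, 0.4, 5.8]
finger_gap: 0.297
gripper_force: 4.4
tcp press [-0.06517085 -0.00185954  0.01614842]
side plate 189 [0.9 9.7] [60.6 96.2] 89.9 x -47.1 49.0
side boss 35 [-1.3  7.5] [21.9 29.4] 14.3 x -12.7 12.9
side flask 138 [-1.5 41.4] [106.2  30.9] 9.2 x -53.4 52.9
```

No further motion while the force rises, so the pile is home; the plate spans x -47 to +49 mm. Next: back off, rise, and check from above.

To row units: -0.15 m / 0.75 = -0.2, -0.13 m / 0.75 = -0.1733.

```bash
echo '{"rows": [[0.004,0,0,0,0.3],[0.0107,0,0,0,0.3],[0.0267,0,0,0,0.3],[0.0667,0,0,0,0.3],[0.12,0,0,0,0.1],[0.16,0,-0.0267,0,0],[0.16,0,-0.08,0,0],[0.16,0,-0.1333,0,0],[0.16,0,-0.1733,0,0],[0.16,0,-0.2,0,0],[0.16,0,-0.2,0,0],[0.16,0,-0.2,0,0]]}' | python3 drive.py && python3 look.py e
python3 - <<'E'
from h import *
w=snap('wrist'); r=w['range_z']; P=cloud(w); q=P[(r>0)&(r<.17)]; print('tip z shut',np.percentile(q[:,2],[0,.5,1]),manip.sense()['tcp_pos'])
S=cloud(snap('side')); m=(S[...,2]>.24)&(S[...,2]<.27)&(abs(S[...,0]-.665)<.03)&(abs(S[...,1]-.04)<.03); print('knob top',np.percentile(S[m][:,2],[90,98,100]),m.sum())
E
```

```text
t: 20.65
tcp_pos: [0.4842, 0.0436, 0.1668]
tool_rot: [0.026, 1.0, -0.0, 0.002]
force: [-0.7, 0.7, -0.4]
finger_gap: -0.002
gripper_force: 0.0
tcp press [-0.18095867 -0.00213162  0.16677748]
side plate 192 [0.8 5.5] [68.  95.9] 89.9 x -47.2 48.7
side boss 33 [-3.9  6.9] [16.4 28.8] 14.0 x -12.6 7.5
side flask 148 [-13.1  32.2] [122.8  65.4] 29.8 x -53.3 52.5
scene flask 66 [-40.2 -16.1] [49.3 79. ] 41.2 x -55.7 2.9
wrist plate 289 [-24.2  -2.8] [10.5 30.5] 88.5 x -39.5 -9.1
wrist boss 197 [-6.8 -2.6] [17.2 13.2] 0.6 x -15.4 1.8
tip z shut [0.16875693 0.17384248 0.17640231] [0.48230593 0.04385312 0.16509538]
knob top [0.25814857 0.25942702 0.25981193] 138
```

To row units: -0.181 m / 0.75 = -0.2413, 0.002 m / 0.75 = 0.0027.

```bash
echo '{"rows": [[0,0,-0.0533,0,0],[0,0,-0.1067,0,0],[0,0,-0.16,0,0],[0,0,-0.1733,0,0],[-0.04,0.0027,-0.1733,0,0],[-0.0933,0.0027,-0.1733,0,0],[-0.1467,0.0027,-0.1733,0,0],[-0.2,0.0027,-0.1733,0,0],[-0.2413,0.0027,-0.1733,0,0],[-0.2413,0.0027,-0.1733,0,0],[-0.2413,0.0027,-0.1733,0,0]]}' | python3 drive.py && echo '{"rows": [[0,0,0.0133,0,0],[0,0,0.0267,0,0],[0,0,0.036,0,0],[0,0,0.04,0,0],[0,0,0.04,0,0],[0,0,0.04,0,0]]}' | python3 drive.py
```

```text
t: 22.0
tcp_pos: [0.6628, 0.0365, 0.2936]
tool_rot: [0.026, 1.0, 0.0, -0.002]
force: [-0.5, -0.3, 0.3]
finger_gap: -0.002
gripper_force: 0.0
t: 22.6
tcp_pos: [0.6637, 0.0365, 0.2666]
tool_rot: [0.026, 1.0, -0.0, 0.0]
force: [0.5, -0.6, 1.2]
finger_gap: 0.002
gripper_force: 0.0
```

To row units: 0.015 m / 0.75 = 0.02, 0.012 m / 0.75 = 0.016.

```bash
echo '{"rows": [[-0.0013,0,0.004,0,0],[-0.0013,0,0.008,0,0],[-0.0013,0,0.012,0,0],[-0.0013,0,0.016,0,0],[-0.0013,0,0.02,0,0],[-0.0013,0,0.02,0,0]]}' | python3 drive.py && echo '{"rows": [[0,0,0.0027,0,0],[0,0,0.0067,0,0],[0,0,0.0107,0,0],[0,0,0.0133,0,0],[0,0,0.0133,0,0]]}' | python3 drive.py
```

```text
t: 23.2
tcp_pos: [0.6647, 0.0364, 0.2511]
tool_rot: [0.026, 1.0, 0.0, 0.0]
force: [0.2, 0.5, 0.2]
finger_gap: -0.002
gripper_force: 0.2
t: 23.7
tcp_pos: [0.6647, 0.0364, 0.2408]
tool_rot: [0.026, 1.0, 0.0, -0.0]
force: [0.1, 0.2, 1.3]
finger_gap: 0.004
gripper_force: 0.2
```

```bash
cat > k.py <<'E'
from h import *
S=cloud(snap('side'));c,n=np.cos(.052),np.sin(.052); O=np.array([.665,.0363,0])
Q=(S-O)@np.array([[c,-n,0],[n,c,0],[0,0,1]]).T
m=(np.hypot(Q[...,0],Q[...,1])<.024)&(Q[...,2]>.175)&(Q[...,2]<.262)
z=Q[...,2][m]; r=np.abs(Q[...,0][m])
for lo in np.arange(.18,.262,.006):
    k=(z>=lo)&(z<lo+.006); print(round(lo,3),k.sum(),r[k].max().round(4) if k.any() else '')
f=(np.hypot(Q[...,0],Q[...,1])<.02)&(Q[...,2]>.061)&(Q[...,2]<.125); print('foot z min',np.percentile(Q[...,2][f],[0,5]) if f.any() else None)
s=manip.sense(); print(s['tcp_pos'],s['force'])
E
python3 k.py
```

```text
0.18 12 0.009
0.186 16 0.0089
0.192 17 0.0084
0.198 14 0.0081
0.204 14 0.0083
0.21 15 0.0076
0.216 9 0.0097
0.222 18 0.0182
0.228 32 0.0215
0.234 46 0.0228
0.24 40 0.0171
0.246 14 0.0108
0.252 19 0.0111
0.258 12 0.0112
foot z min [0.0611209  0.07324634]
[0.66456384 0.03641199 0.24080803] [0.65998364 0.14572197 0.34893974]
```

To row units: 0.02 m / 0.75 = 0.0267, 0.019 m / 0.75 = 0.0253.

```bash
echo '{"rows": [[0,0,0.0053,0,0],[0,0,0.0107,0,0],[0,0,0.016,0,0],[0,0,0.0213,0,0],[0,0,0.0253,0,0],[0,0,0.0267,0,0],[0,0,0.0267,0,0]]}' | python3 drive.py && echo '{"rows": [[0,0,0.0013,0,0],[0,0,0.0027,0,0],[0,0,0.004,0,0],[0,0,0.0053,0,0],[0,0,0.0053,0,0]]}' | python3 drive.py && python3 k.py | tail -12
```

```text
t: 24.45
tcp_pos: [0.6645, 0.0364, 0.2209]
tool_rot: [0.026, 1.0, 0.0, -0.0]
force: [0.2, -0.8, 0.6]
finger_gap: -0.001
gripper_force: 0.1
t: 24.95
tcp_pos: [0.6646, 0.0364, 0.2172]
tool_rot: [0.026, 1.0, -0.0, -0.0]
force: [-0.3, -1.0, 1.4]
finger_gap: -0.0
gripper_force: 0.9
0.204 27 0.0214
0.21 44 0.0214
0.216 38 0.019
0.222 15 0.0125
0.228 18 0.0108
0.234 20 0.0107
0.24 22 0.0107
0.246 19 0.0101
0.252 15 0.0104
0.258 6 0.0118
foot z min [0.06128387 0.06356006]
[0.66457634 0.03644435 0.21720621] [0.04022126 0.23281861 2.08760606]
```

To row units: 0.002 m / 0.75 = 0.0027, 0.0015 m / 0.75 = 0.002.

```bash
for i in 1 2; do echo '{"rows": [[0,0,0.0007,0,0],[0,0,0.0013,0,0],[0,0,0.002,0,0],[0,0,0.0027,0,0],[0,0,0.0027,0,0]]}' | python3 drive.py|egrep 'tcp|force'; done
```

```text
tcp_pos: [0.6646, 0.0364, 0.2158]
force: [-1.7, -0.6, 4.3]
gripper_force: 2.4
tcp_pos: [0.6646, 0.0364, 0.2144]
force: [-3.0, 0.5, 8.1]
gripper_force: 3.6
```

To row units: 0.002 m / 0.75 = 0.0027, 0.0015 m / 0.75 = 0.002.

```bash
echo '{"rows": [[0,0,0.0007,0,0],[0,0,0.0013,0,0],[0,0,0.002,0,0],[0,0,0.0027,0,0],[0,0,0.0027,0,0],[0,0,0.0027,0,0]]}' | python3 drive.py|egrep 'tcp|force'; echo '{"rows": [[0,0,0.0007,0,0],[0,0,0.0013,0,0],[0,0,0.002,0,0],[0,0,0.0027,0,0],[0,0,0.0027,0,0],[0,0,0.0027,0,0]]}' | python3 drive.py|egrep 'tcp|force'; python3 k.py | tail -12
```

```text
tcp_pos: [0.6646, 0.0364, 0.2131]
force: [-4.1, -0.1, 9.8]
gripper_force: 4.9
tcp_pos: [0.6647, 0.0364, 0.2118]
force: [-3.3, 0.1, 12.5]
gripper_force: 6.2
0.204 36 0.021
0.21 45 0.0196
0.216 14 0.0103
0.222 21 0.0119
0.228 16 0.0112
0.234 21 0.0109
0.24 23 0.0107
0.246 15 0.0108
0.252 8 0.0117
0.258 7 0.0136
foot z min [0.06111961 0.063691  ]
[0.6646587  0.0364547  0.21176966] [-3.76749128 -0.82741237 12.16328529]
```

The knob carries 12.5 N and the foot is on the boss. Next: lift off slowly and retreat.

To row units: 0.16 m / 0.75 = 0.2133, 0.12 m / 0.75 = 0.16.

```bash
echo '{"rows": [[0,0,-0.0013,0,0],[0,0,-0.004,0,0],[0,0,-0.008,0,0],[0,0,-0.016,0,0],[0,0,-0.04,0,0],[0,0,-0.08,0,0],[0,0,-0.12,0,0],[0.0533,0,-0.1333,0,0],[0.1067,0,-0.1333,0,0],[0.16,0,-0.1333,0,0],[0.2133,0,-0.1333,0,0],[0.2133,0,-0.1333,0,0],[0.2133,0,-0.1333,0,0],[0.2133,0,-0.1333,0,0]]}' | python3 drive.py && python3 k.py | grep -v '^0.1' && python3 look.py f | grep -v wrist
python3 - <<'E'
from h import *
d=snap('side'); c=snap('scene'); 
a=cv2.resize(d['pixels'][175:295,190:310],(480,480),interpolation=2); b=cv2.resize(c['pixels'][180:270,250:340],(320,320),interpolation=2); b=cv2.copyMakeBorder(b,0,160,0,0,0)
cv2.imwrite('pics/fin.png',np.hstack([a,b])[:,:,::-1])
E
```

```text
t: 28.65
tcp_pos: [0.5065, 0.0444, 0.3098]
tool_rot: [0.026, 1.0, -0.0, 0.001]
force: [-0.2, 0.0, 0.3]
finger_gap: -0.002
gripper_force: 0.0
0.204 39 0.0205
0.21 60 0.018
0.216 0 
0.222 0 
0.228 0 
0.234 0 
0.24 0 
0.246 0 
0.252 0 
0.258 0 
foot z min [0.06104998 0.06300874]
[0.50662123 0.0444107  0.30962663] [ 0.47834782 -0.42799766 -0.00523215]
tcp press [-1.58586255e-01 -1.32251460e-04  3.09626625e-01]
side plate 208 [0.8 7.7] [64.7 95.6] 88.2 x -47.3 49.0
side flask 154 [-0.7 13. ] [107.8  72.6] 2.7 x -54.3 51.9
scene flask 40 [-46.   -4.1] [36.3 83.4] 27.8 x -57.0 -12.3
```

View pics/fin.png

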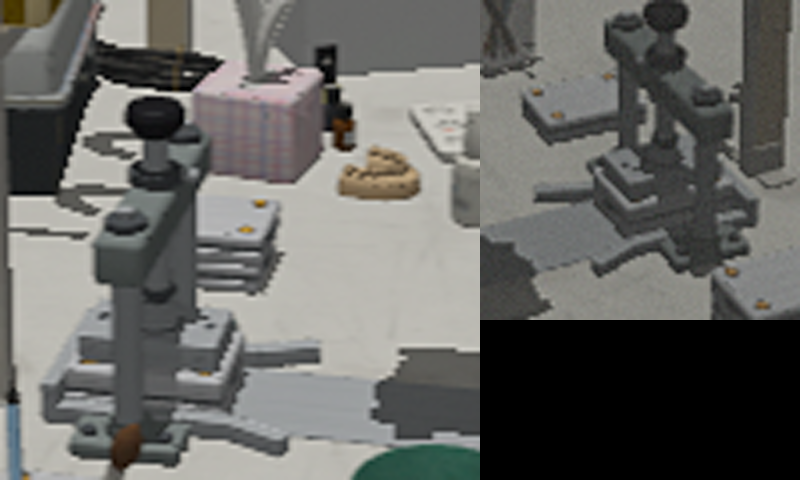

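The picture shows the flask home against the stop, with the plate flat on it at about (155,345) px. The plunger foot rests on the boss at (160,320), and the knob top at 0.215 m means the spring is about 3 mm compressed. The arm is clear.

```bash
python3 -c "
from station import manip
print(manip.sign_off())"
```

```text
the job is handed in; nothing more can be done
None
```

I laid the plate on the deep flask, slid the pile home against the rear stop, and left the plunger bearing on the plate's boss. The job is handed in at about 29 s; the hand-in call returned no verdict, so the result rests on my own camera and force checks.

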